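# Let the tension off a ratchet roller winder

### The arm

A 6-joint arm with a two-finger parallel gripper is mounted at the origin on the work surface. World frame = base frame: x ahead of the robot, y to its left, z up, the work surface at z = 0. Lengths are in m, angles in rad, forces in N, time in s.
With the tool pointing down it reaches from about 0.35 to 0.8 m from the base axis. Payload 7.3 kg.
Tool frame: the origin (TCP) lies between the finger pads; the fingertips stand 25 mm ahead of it and the grasp point (between the pads) lies 6 mm ahead of it (r.tip_extent is the distance from the TCP to the fingertips, in m); z points along the fingers, y is the direction in which the jaws open and shut (so a half turn about z gives the same grasp; the last joint's range is limited). The gripper opens to 85 mm and grips with 20 to 120 N. Pads are 22 mm wide; open, the fingers measure 114 mm over their backs; the gripper's body (76 mm by 85 mm) begins 54 mm behind the grasp point. The pads swing forward as they close: fully open they stand 13 mm farther back than shut.
Start: joints at [0.974, 0.342, 1.524, -0, 1.275, -0.146], TCP at [0.229, 0.473, 0.256] pointing down, gripper open.
Joint ranges: [-2.53, 2.53], [-0.77, 2.02], [0.04, 2.7], [-1, 4.14], [0.28, 2.66], [-3.11, 3.11]. Speed limits (rad/s): [2.57, 2.57, 3.14, 3.14, 3.14, 3.14].

### API

Orientations are given as a unit quaternion [x, y, z, w].
In Python, from workcell import r, command_gripper, optics gives the robot as it stands. The module is installed in compiled form; this text tells all that it offers. Calls block until the motion is done:
- r.reach(position, orientation): joint-space move of the TCP to a pose.
- r.move_straight(position, orientation=None, speed=0.15, max_force=None): straight line of the TCP; orientation=None keeps the orientation; speed is the mean speed in m/s. With max_force (N) it stops when the force on the tool has changed by that much, and returns True; else False.
- r.movej(angles): joint-space move.
- command_gripper(opening, force=None): finger opening in m; force is the grip in N (None keeps the last); returns when the fingers have stopped.
- r.hold(seconds).
- r.solve_ik(position, orientation): joint angles nearest the present ones, or None.
- r.read_state(): the state.
- optics.get_image(name): name is "scene" or "top" or "wrist"; returns (picture, depth): 400x640x3 uint8, red, green, blue; 400x640 float32, m along the optical axis (not along the pixel's ray), 0 where there is no reading.
- optics.camera_model(name): a dict with "K" (3x3 intrinsics, pixels), "R" (3x3) and "t" (3): a world point X has camera coordinates R X + t; the wrist camera has in their place "tool_from_camera" (4x4, takes a point from camera to tool coordinates, whose origin is the TCP and whose axes are the flange's). Camera axes: x right, y down, z forward; pixel columns grow to the right and rows downward; lengths in m; the calibration is good to about 2 mm. A picture is of the moment at which its call begins: read the wrist's pose just before it. camera_model takes no time and is no camera call.
A pose or a line that the arm cannot do raises r.PlanningError and nothing moves.
- r.finish_job(): hands the job in, once; it reports no verdict.
The state is a dict: "time_s": time; "joint_positions": joint angles; "dq": joint speeds; "tau": joint torques, N m; "eef_pos": TCP position; "eef_rot": TCP orientation; "contact_force": force on the tool from outside, world axes, zero at the start; "torque": the same for the moment, N m; "grip_width": finger opening in m.
Only numpy, scipy, OpenCV 4.12 (cv2) and the standard library are available. Lean on these libraries where they do the work, as an engineer would, in place of code of your own. Each camera call takes 0.05 s, during which the arm holds its last target. There are 200 camera calls.

### The job

Take the tension off the roller winder: flick its red release lever over to the off side, then take the crank knob, wind it up a touch so that the trapped pawl springs clear, and ease the drum back all the way to its slack stop without letting it spin. Let go at the end, with the lever still off, and leave the jar, weight, tape dispenser and brush where they are.

Things in the scene. Friction and masses are not known exactly. Their poses are not given: they have to be found in the camera images.
- winder: Fixed roller winder, green cheeks on a dark base plate 180 (x) by 270 (y, from -105 to +165) by 15 mm. Origin on the table under the axle, midway along the roller; z up, x to the winder's back (away from the robot), y along the axle from crank end (-y) to ratchet end (+y). Axle 86 mm above the table. Cheeks 120 mm high at y -75 and 70; the pawl bracket on the latter (x 32) is 170 mm high.
- lamp_edge (a point): middle of the lower front (-x) edge of the white lamp head over the release lever. The head is 65 (x) by 150 (y) by 22 mm, underside 306 mm above the table, on a 16 mm post at winder x 45, y 152 mm. It blocks a gripper held upright over the lever: come from the -x side, tool leaning back about 40 degrees, fingers pointing down and to the winder's +x.
- axle_crank_end (a point): point on the drum's axle level with the middle of the crank knob (winder frame 0, -132, 86 mm); the knob goes round it on a circle of 75 mm radius in the winder's x-z plane.
- crank_knob (a point): middle of the crank knob: a wooden cylinder of 24 mm diameter and 54 mm length, lying along the winder's y axis, free to turn on its pin, so the gripper need not turn with the crank; pinch it from above across x. Its inner end is 3 mm from the flat crank arm (18 mm wide, at winder y -97 mm).
- drum (a joint): turn of drum, ratchet wheel and crank, rad. 0 = slack stop; grows as it is wound, up to 2.7. Knob centre = axle + 75 mm x (sin a, cos a) in winder x, z, with a = 55 degrees minus this value; winding brings the knob over the top towards -x. Starts held by the pawl at about 1.3 to 1.85. A spring pulls it to 0 with 0.19 to 0.29 N m (3 to 4 N at the knob): let go with the pawl clear and it spins back.
- release_tab (a point): middle of the red paddle of the release lever: 8 mm thick (x), 30 mm wide (y), 26 mm high, 41 mm above the lever's pivot (winder frame 32, 91, 154 mm), about 193 mm above the table; it swings in the winder's x-z plane.
- release (a joint): release lever, rad: 0 = on (leans 0.3 rad to -x), 0.6 = off, at its stop (leans 0.3 rad to +x). A stiff friction pivot: it stays where it is left; 3 to 5 N at the paddle pushes it over. The brass pawl is sprung to the lever: after the flick the loaded tooth still traps it, until the crank is wound up by 0.05 to 0.15 rad; then it springs clear and stays clear while the lever is off.
- glue_jar: bystander: amber jar with white cap, 54 mm diameter, 70 mm high; origin under its centre.
- brass_weight: bystander: brass weight with a small knob, 48 mm diameter, 46 mm high; origin under its centre.
- tape_dispenser: bystander: orange tape dispenser with a white roll, 110 x 35 mm, 76 mm high; origin under its centre.
- brush: bystander: brush lying on the table along its own x, about 200 mm long; origin under its middle.

How it is judged:
On the way, in this order (a step that is already met when the one before it is completed fails the run):
1. the release lever is flicked off while the drum is still held wound (value of joint release above 0.45 rad and value of joint drum above 1.15 rad), for 0.2 s.
2. the drum is being eased back with the fingers on its crank (value of joint drum below 0.9 rad and contact force between the fingers and drum above 0.3 N), for 0.1 s.
At the end, for the whole second after the job is handed in: the drum rests at its slack stop (joint below 0.06 rad), the release lever is off (above 0.45 rad), everything let go and still (value of joint drum below 0.06 rad and value of joint release above 0.45 rad and velocity of joint drum between -0.1 and 0.1 rad/s); the robot touches nothing.
It fails at once if the drum spins back faster than 4 rad/s (velocity of joint drum below -4 rad/s).
It fails at once if a bystander is shoved more than 20 mm (distance of any of glue_jar, brass_weight, tape_dispenser, brush from where it was at the start of the episode above 0.02 m).
It also fails if it takes over 48 s, if anything falls off the work surface, if the arm or the gripper's body presses on something with over 40 N, if the wrist force passes 120 N, or if a joint passes its speed limit or range.

## Working session

There is one attempt and no reset: what is moved stays moved. The work goes in short steps, each a Python script; the robot and the scene stay as the last script left them, time stands still between calls to the robot, and variables do not carry over. Pictures are saved under pics/ and viewed, about 8 in all and at most 12, crops included, and the job is handed in when it is done.

```bash
mkdir -p pics; ls; python3 - <<'E'
from workcell import r, optics
import numpy as np, cv2
for n in ("scene","top"):
    im,d=optics.get_image(n); m=optics.camera_model(n)
    cv2.imwrite(f"pics/{n}0.png",im[:,:,::-1]); np.savez(f"{n}0.npz",im=im,d=d,**m)
    print(n,m["K"].tolist(),np.round(-m["R"].T@m["t"],3),np.round(m["R"],3).tolist())
print(r.read_state())
E
```

```text
pics
scene [[376.31077097125853, 0.0, 320.18457210891074], [0.0, 376.31077097125853, 198.7682946842718], [0.0, 0.0, 1.0]] [1.064 0.067 0.742] [[-0.109, 0.994, 0.006], [0.697, 0.081, -0.712], [-0.709, -0.073, -0.702]]
top [[471.8738180913554, 0.0, 319.39525231857687], [0.0, 471.8738180913554, 194.16989922407097], [0.0, 0.0, 1.0]] [ 0.423 -0.007  1.29 ] [[0.009, -1.0, -0.01], [-0.997, -0.009, -0.075], [0.075, 0.01, -0.997]]
{'time_s': 0.1, 'joint_positions': array([ 9.74004829e-01,  3.42628990e-01,  1.52491648e+00, -9.99520589e-06,
        1.27540656e+00, -1.45957746e-01]), 'dq': array([ 2.94870040e-04, -1.66893587e-03, -1.73400353e-03,  7.44957659e-04,
        6.28209232e-04, -6.71075776e-06]), 'tau': array([ 1.36885450e-03, -4.34448373e+01, -2.46492308e+01, -8.59059060e-05,
        4.57293412e-03, -5.34390563e-05]), 'eef_pos': array([0.22852951, 0.47229156, 0.25570967]), 'eef_rot': array([ 2.23511238e-01,  9.74701115e-01, -6.35090190e-04, -2.42203101e-04]), 'contact_force': array([-0.98261962,  0.60239286, -0.61263699]), 'torque': array([ 0.0064986 ,  0.01481345, -0.00627443]), 'grip_width': 0.08551436962649149}
```

View pics/scene0.png

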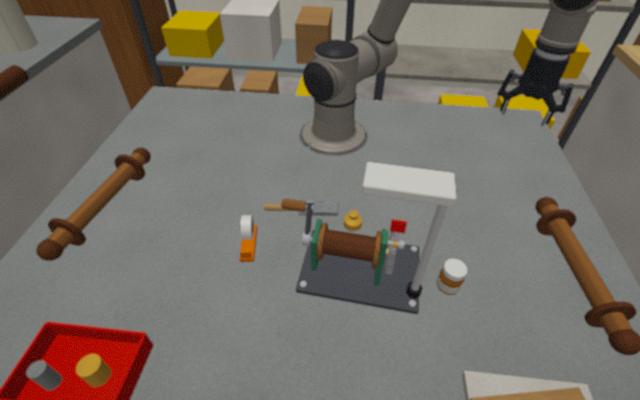

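View pics/top0.png

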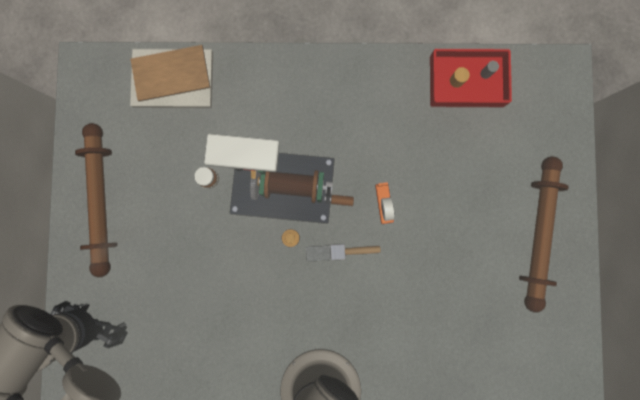

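The scene view shows the red tab at about (398,226), the lamp head at (410,182) and the crank arm at (310,215). In the top view the knob is at (342,201), the lamp head at (242,152) and the visible base screws at (235,210), (323,217) and (328,162). The jar is at (205,177), the weight at (290,238), the dispenser at (386,203) and the brush at (345,252). Next I turn these pixels into positions.

```bash
cat > geo.py <<'E'
import numpy as np, cv2
def cloud(n):
    f=np.load(n+"0.npz"); K,R,t,d=f["K"],f["R"],f["t"],f["d"]
    v,u=np.mgrid[:400,:640]
    c=np.stack([(u-K[0,2])/K[0,0]*d,(v-K[1,2])/K[1,1]*d,d],-1)
    P=(c-t)@R; P[d==0]=np.nan
    return f["im"].astype(int),P
E
python3 - <<'E'
from geo import *
allb=[]
for n in ("top","scene"):
    im,P=cloud(n); x,y,z=P[...,0],P[...,1],P[...,2]
    reg=(abs(y-0.05)<.3)&(x>.3)&(x<.75)
    print(n,"table z",np.nanmedian(z[reg&(z<.012)]))
    b=reg&(z>.008)&(z<.022)&(im.sum(-1)<230)&(im.max(-1)-im.min(-1)<25)
    b=cv2.morphologyEx(b.astype(np.uint8),cv2.MORPH_OPEN,np.ones((3,3)))
    nc,l,s,_=cv2.connectedComponentsWithStats(b); k=[i for i in range(1,nc) if s[i,4]>60]
    pts=P[np.isin(l,k)]; allb.append(pts)
    print("base",len(pts),np.nanmedian(pts[:,2]),cv2.minAreaRect(pts[:,:2].astype(np.float32)))
    lamp=reg&(z>.29)&(z<.36)&(im.min(-1)>150)
    print("lamp",lamp.sum(),np.nanmedian(z[lamp]),cv2.minAreaRect(P[lamp][:,:2].astype(np.float32)))
    red=reg&(im[...,0]>120)&(im[...,1]<60)&(im[...,2]<60)&(z>.1)
    if red.sum(): print("red",red.sum(),np.median(P[red],0),P[red].min(0),P[red].max(0))
pts=np.vstack(allb); R=cv2.minAreaRect(pts[:,:2].astype(np.float32)); print("both",R,cv2.boxPoints(R))
im,P=cloud("top")
kn=P[196:207,328:356].reshape(-1,3); c=im[196:207,328:356].reshape(-1,3)
m=(kn[:,2]>.1)&(c[:,0]-c[:,2]>30); kn=kn[m]; print("knob",m.sum(),kn.mean(0),kn.max(0),kn.min(0),cv2.minAreaRect(kn[:,:2].astype(np.float32)))
for nm,(u,v) in dict(jar=(205,176),weight=(290,238),tape=(385,203),brushh=(338,252),brush2=(375,251),s1=(235,210),s2=(323,217),s3=(328,162)).items(): print(nm,P[v,u].round(3))
E
```

```text
top table z -3.4381921245154104e-05
base 0 nan ((0.0, 0.0), (0.0, 0.0), 0.0)
lamp 2164 0.3286630258641482 ((0.5814712643623352, 0.16563451290130615), (0.14876462519168854, 0.06424997746944427), 84.9081802368164)
scene table z 0.0008307159131131152
base 1456 0.01536732522038981 ((0.5537938475608826, 0.10913120210170746), (0.25425294041633606, 0.1581886112689972), 84.64598846435547)
lamp 2372 0.32938228807431325 ((0.5813702344894409, 0.16524061560630798), (0.14885687828063965, 0.06706669181585312), 85.26493072509766)
red 160 [0.56966407 0.16650748 0.19650163] [0.56417428 0.15367119 0.18249352] [0.57686518 0.17992589 0.20832878]
both ((0.5537938475608826, 0.10913120210170746), (0.25425294041633606, 0.1581886112689972), 84.64598846435547) [[ 0.46318254 -0.01006041]
 [ 0.62068105 -0.02482086]
 [ 0.6444051   0.2283228 ]
 [ 0.48690665  0.24308327]]
knob 167 [ 0.49418837 -0.04952959  0.16346005] [ 0.50414446 -0.02563009  0.17008931] [ 0.48459614 -0.07370366  0.15589425] ((0.4943973422050476, -0.04966418072581291), (0.04811432585120201, 0.019506672397255898), 89.85498809814453)
jar [0.56  0.304 0.069]
weight [0.4   0.082 0.044]
tape [ 0.493 -0.164  0.068]
brushh [ 0.364 -0.045  0.025]
brush2 [ 0.367 -0.145  0.013]
s1 [0.474 0.233 0.019]
s2 [ 0.457 -0.004  0.025]
s3 [ 0.606 -0.016  0.019]
  return np.nanmean(a, axis, out=out, keepdims=keepdims)
```

```bash
cat > hlp.py <<'E'
from workcell import r, command_gripper, optics
import numpy as np, cv2
from scipy.spatial.transform import Rotation as Ro
O=np.array([.538,.078,0.]); YAW=np.deg2rad(-5.2)
Rw=Ro.from_euler('z',YAW)
def W(x,y,z): return O+Rw.apply([x,y,z])          # winder frame -> world (m)
def toW(p): return Rw.inv().apply(np.asarray(p)-O)
def ori(lean, yaxis=(0,1,0)):                      # lean back, fingers down and to winder +x
    z=np.array([np.sin(lean),0,-np.cos(lean)]); y=np.array(yaxis,float)
    return (Rw*Ro.from_matrix(np.column_stack([np.cross(y,z),y,z]))).as_quat()
def tip(p,q,ext): return np.asarray(p)-ext*Ro.from_quat(q).apply([0,0,1])   # TCP for a wanted tip
def wrist(name):
    s=r.read_state(); im,d=optics.get_image("wrist"); m=optics.camera_model("wrist"); K=m["K"]
    v,u=np.mgrid[:400,:640]
    c=np.stack([(u-K[0,2])/K[0,0]*d,(v-K[1,2])/K[1,1]*d,d],-1)
    T=m["tool_from_camera"]; P=(c@T[:3,:3].T+T[:3,3])
    P=Ro.from_quat(s["eef_rot"]).apply(P.reshape(-1,3)).reshape(P.shape)+s["eef_pos"]; P[d==0]=np.nan
    cv2.imwrite(f"pics/{name}.png",im[:,:,::-1]); return im.astype(int),P
def red(im): return (im[...,0]>120)&(im[...,1]<70)&(im[...,2]<70)
E
python3 - <<'E'
from hlp import *
q=ori(np.deg2rad(50)); command_gripper(0.0)
p=tip(W(-.05,.091,.188),q,r.tip_extent)
print(r.tip_extent,p,r.solve_ik(p,q),r.solve_ik(tip(W(.045,.091,.188),q,r.tip_extent),q))
r.reach(p,q); s=r.read_state(); print(s["time_s"],s["eef_pos"]-p,s["contact_force"])
im,P=wrist("w1"); m=red(im)&(P[...,2]>.15)
if m.sum(): print(m.sum(),toW(P[m]).min(0),np.median(toW(P[m]),0),toW(P[m]).max(0))
E
```

```text
0.025 [0.47738105 0.17489282 0.20406969] None NoneTraceback (most recent call last):
  File "<stdin>", line 5, in <module>
workcell.PlanningError: the arm cannot take that pose within its joint ranges
```

```bash
python3 - <<'E'
from hlp import *
for L in (20,30,35,40,45,50):
  for nm,y in (("y",(0,1,0)),("-y",(0,-1,0)),("xz",(np.cos(np.deg2rad(L)),0,np.sin(np.deg2rad(L)))),("-xz",(-np.cos(np.deg2rad(L)),0,-np.sin(np.deg2rad(L))))):
    q=ori(np.deg2rad(L),y)
    print(L,nm,[(lambda s: None if s is None else np.round(s,2).tolist())(r.solve_ik(tip(W(x,.091,.19),q,.025),q)) for x in (-.05,.045)])
E
```

```text
20 y [[0.26, 0.24, 1.86, -0.18, 0.72, -1.11], [0.2, 0.38, 1.64, -0.14, 0.79, -1.2]]
20 -y [[0.26, 0.24, 1.86, -0.18, 0.72, 2.04], [0.2, 0.38, 1.64, -0.14, 0.79, 1.94]]
20 xz [[0.26, 0.24, 1.86, -0.18, 0.72, 0.47], [0.2, 0.38, 1.64, -0.14, 0.79, 0.37]]
20 -xz [[0.26, 0.24, 1.86, -0.18, 0.72, -2.68], [0.2, 0.38, 1.64, -0.14, 0.79, -2.77]]
30 y [[0.31, 0.2, 1.99, -0.41, 0.5, -0.85], [0.23, 0.33, 1.79, -0.31, 0.54, -1.02]]
30 -y [[0.31, 0.2, 1.99, -0.41, 0.5, 2.29], [0.23, 0.33, 1.79, -0.31, 0.54, 2.12]]
30 xz [[0.31, 0.2, 1.99, -0.41, 0.5, 0.72], [0.23, 0.33, 1.79, -0.31, 0.54, 0.55]]
30 -xz [[0.31, 0.2, 1.99, -0.41, 0.5, -2.43], [0.23, 0.33, 1.79, -0.31, 0.54, -2.59]]
35 y [[0.33, 0.19, 2.06, -0.64, 0.4, -0.62], [0.24, 0.32, 1.86, -0.48, 0.42, -0.85]]
35 -y [[0.33, 0.19, 2.06, -0.64, 0.4, 2.53], [0.24, 0.32, 1.86, -0.48, 0.42, 2.29]]
35 xz [[0.33, 0.19, 2.06, -0.64, 0.4, 0.96], [0.24, 0.32, 1.86, -0.48, 0.42, 0.72]]
35 -xz [[0.33, 0.19, 2.06, -0.64, 0.4, -2.19], [0.24, 0.32, 1.86, -0.48, 0.42, -2.42]]
40 y [None, [0.26, 0.32, 1.93, -0.79, 0.32, -0.53]]
40 -y [None, [0.26, 0.32, 1.93, -0.79, 0.32, 2.61]]
40 xz [None, [0.26, 0.32, 1.93, -0.79, 0.32, 1.04]]
40 -xz [None, [0.26, 0.32, 1.93, -0.79, 0.32, -2.11]]
45 y [None, None]
45 -y [None, None]
45 xz [None, None]
45 -xz [None, None]
50 y [None, None]
50 -y [None, None]
50 xz [None, None]
50 -xz [None, None]
```

```bash
python3 - <<'E'
from hlp import *
for az in (8,14,20):
 for L in (40,44,48):
    q=(Ro.from_euler('z',az,degrees=True)*Ro.from_quat(ori(np.deg2rad(L)))).as_quat()
    print(az,L,[(lambda s: None if s is None else np.round(s,2).tolist())(r.solve_ik(tip(W(x,.091,.187),q,.025),q)) for x in (-.03,-.01,.04)])
E
```

```text
8 40 [None, None, None]
8 44 [None, None, None]
8 48 [None, None, None]
14 40 [None, None, None]
14 44 [None, None, None]
14 48 [None, None, None]
20 40 [None, None, None]
20 44 [None, None, None]
20 48 [None, None, None]
```

```bash
python3 - <<'E'
from hlp import *
for az in (-8,-16):
 for L in (36,38,40,42,44):
    q=(Ro.from_euler('z',az,degrees=True)*Ro.from_quat(ori(np.deg2rad(L)))).as_quat()
    print(az,L,[(lambda s: None if s is None else np.round(s,2).tolist())(r.solve_ik(tip(W(x,.091,.187),q,.025),q)) for x in (-.03,-.01,.04)])
E
```

```text
-8 36 [[0.37, 0.25, 2.0, -0.79, 0.49, -0.34], [0.35, 0.27, 1.96, -0.76, 0.49, -0.38], [0.3, 0.34, 1.85, -0.69, 0.49, -0.49]]
-8 38 [[0.38, 0.25, 2.02, -0.9, 0.47, -0.22], [0.36, 0.27, 1.98, -0.88, 0.46, -0.26], [0.31, 0.34, 1.88, -0.8, 0.46, -0.38]]
-8 40 [None, None, [0.32, 0.34, 1.9, -0.92, 0.44, -0.26]]
-8 42 [None, None, None]
-8 44 [None, None, None]
-16 36 [[0.42, 0.28, 1.95, -0.82, 0.61, -0.16], [0.4, 0.3, 1.91, -0.8, 0.6, -0.2], [0.35, 0.37, 1.81, -0.75, 0.6, -0.3]]
-16 38 [[0.44, 0.28, 1.97, -0.91, 0.6, -0.06], [0.41, 0.31, 1.93, -0.89, 0.59, -0.1], [0.36, 0.37, 1.83, -0.84, 0.58, -0.21]]
-16 40 [None, [0.43, 0.31, 1.95, -0.99, 0.58, -0.01], [0.37, 0.37, 1.85, -0.93, 0.57, -0.11]]
-16 42 [None, None, None]
-16 44 [None, None, None]
```

```bash
cat >> hlp.py <<'E'
def oriz(L,az): return (Ro.from_euler('z',az,degrees=True)*Ro.from_quat(ori(np.deg2rad(L)))).as_quat()
E
python3 - <<'E'
from hlp import *
q=oriz(38,-8); command_gripper(0.0)
p=tip(W(-.03,.091,.187),q,r.tip_extent)
r.reach(p,q); s=r.read_state(); print(s["time_s"],s["eef_pos"]-p,s["contact_force"])
im,P=wrist("w1"); m=red(im)&(P[...,2]>.15)
if m.sum(): print(m.sum(),toW(P[m]).min(0),np.median(toW(P[m]),0),toW(P[m]).max(0))
E
```

```text
2.6 [0.00021959 0.00055694 0.00034763] [-0.34174157  0.21455728 -0.90226453]
```

View pics/w1.png

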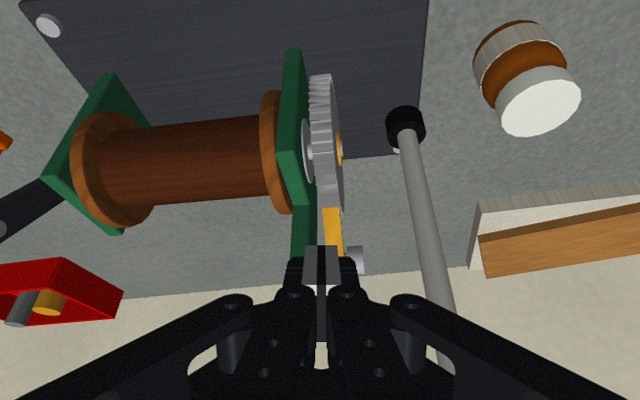

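The wrist view shows the closed fingertips at (322,250), hiding the tab. The pawl is at (333,230), the pivot at (355,260), and the lamp post at (425,220) is clear to the right. Now I push the lever.

```bash
python3 - <<'E'
from hlp import *
q=oriz(38,-8)
hit=r.move_straight(tip(W(.042,.091,.187),q,.025),q,speed=.05,max_force=14)
s=r.read_state(); print(hit,s["time_s"],toW(s["eef_pos"]+.025*Ro.from_quat(s["eef_rot"]).apply([0,0,1])),s["contact_force"])
r.hold(.3)
r.move_straight(tip(W(-.04,.091,.189),q,.025),q,speed=.12)
im,d=optics.get_image("scene"); m=optics.camera_model("scene"); np.savez("scene0.npz",im=im,d=d,**m)
from geo import cloud
im,P=cloud("scene"); k=red(im)&(P[...,2]>.15)&(P[...,2]<.25)&(abs(P[...,1]-.1665)<.05)
Q=toW(P[k]); print(k.sum(),np.median(Q,0),Q.min(0),Q.max(0)); cv2.imwrite("pics/s1.png",cv2.resize(im[130:330,240:500].astype(np.uint8)[:,:,::-1],None,fx=3,fy=3))
print(r.read_state()["time_s"])
E
```

```text
True 3.8583 [0.0349513  0.09090421 0.18604547] [-8.58598532  1.48373016  7.29974889]
59 [0.05044985 0.09132652 0.2049296 ] [0.04533686 0.07735785 0.18324668] [0.05313111 0.10472138 0.20749074]
4.9833
```

View pics/s1.png

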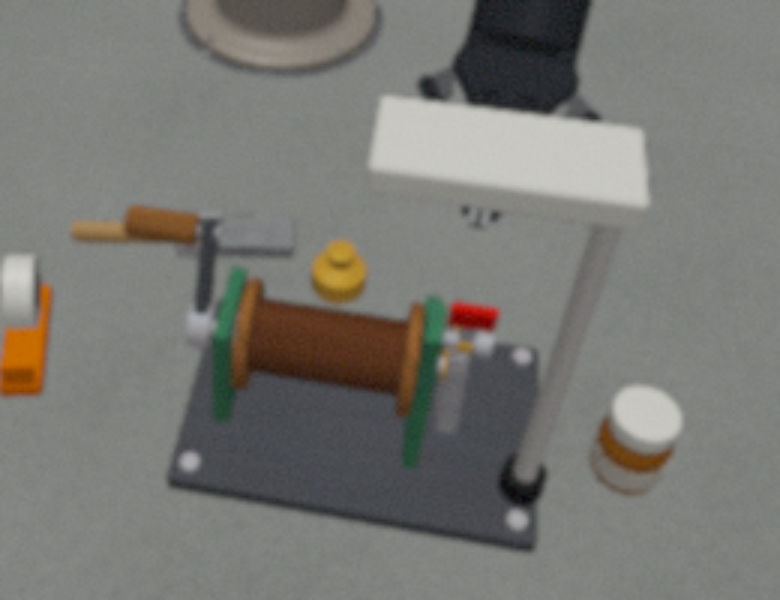

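The lever is over: the tab's back face moved from about 24 to 50 mm in winder x, which matches the off stop. In the crop, the red paddle is at (472,315) and the crank arm at (205,270), still wound. The bystanders have not moved. Now the knob.

```bash
python3 - <<'E'
from hlp import *
q0=oriz(38,-8)
qs=[ori(0,(s,0,0)) for s in (1,-1)]
r.move_straight(tip(W(-.10,.085,.22),q0,.025),q0,speed=.15)
best=None
for q in qs:
    j=[r.solve_ik(W(x,-.136,z),q) for x,z in ((-.032,.26),(-.04,.145),(.065,.12))]
    print([None if a is None else a.round(2).tolist() for a in j])
    if all(a is not None for a in j):
        c=abs(j[0]-r.read_state()["joint_positions"]).max()
        if best is None or c<best[0]: best=(c,q)
q=best[1]; np.save("q.npy",q); print(q)
r.reach(W(-.032,-.136,.27),q); command_gripper(.06)
im,P=wrist("w2"); print(r.read_state()["time_s"])
Q=toW(P.reshape(-1,3)).reshape(P.shape)
k=(abs(Q[...,0]+.032)<.04)&(Q[...,1]<-.103)&(Q[...,1]>-.17)&(Q[...,2]>.13)&(Q[...,2]<.185)&(im[...,0]-im[...,2]>25)
K=Q[k]; print(k.sum(),K.min(0),K.max(0),np.percentile(K,[2,50,98],axis=0)); top=K[K[:,2]>np.percentile(K[:,2],80)]; print(top.mean(0))
E
```

```text
[[-0.26, 0.29, 1.59, -0.0, 1.26, -0.17], [-0.27, 0.4, 1.78, -0.0, 0.96, -0.18], [-0.24, 0.6, 1.5, -0.0, 1.04, -0.15]]
[[-0.26, 0.29, 1.59, -0.0, 1.26, 2.97], [-0.27, 0.4, 1.78, -0.0, 0.96, 2.97], [-0.24, 0.6, 1.5, -0.0, 1.04, 3.0]]
[0.73845534 0.67430239 0.         0.        ]
7.175
2648 [-0.04265865 -0.15650094  0.14998412] [-0.01950867 -0.10301463  0.16655508] [[-0.04204111 -0.15462766  0.15625545]
 [-0.031104   -0.12780284  0.16306126]
 [-0.0203777  -0.10364271  0.16549294]]
[-0.03127212 -0.1295495   0.16494252]
```

View pics/w2.png

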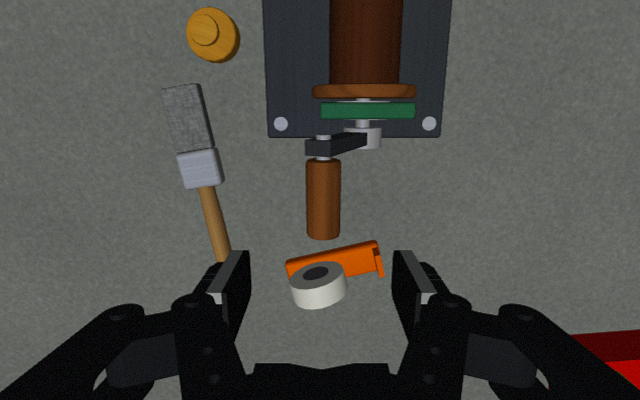

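The wrist view shows the knob at (323,200), centred between the open fingers. It measures x −31 mm, z ≈ 154 mm in the winder frame, so a ≈ −24.6° and the drum is at about 1.39 rad. Next I grasp it and wind up.

```bash
cat >> hlp.py <<'E'
A0=np.deg2rad(55)
def knob_tcp(drum,y=-.134): a=A0-drum; return W(.075*np.sin(a),y,.086+.075*np.cos(a)+.006)
def drum_est():
    p=toW(r.read_state()["eef_pos"]); return A0-np.arctan2(p[0],p[2]-.006-.086), np.hypot(p[0],p[2]-.092)
def rep(tag):
    s=r.read_state(); d,R=drum_est(); print(tag,"t%.2f drum~%.3f R%.4f F%s w%.4f"%(s["time_s"],d,R,s["contact_force"].round(1),s["grip_width"]))
E
python3 - <<'E'
from hlp import *
q=np.load("q.npy"); d0=1.39
print(r.move_straight(knob_tcp(d0),q,speed=.12,max_force=15)); rep("down")
command_gripper(0.0,force=30); rep("grip")
for d in (1.46,1.53,1.60,1.66):
    r.move_straight(knob_tcp(d),q,speed=.03); rep(d)
E
```

```text
False
down t8.24 drum~1.381 R0.0754 F[ 1.1  0.4 -0. ] w0.0599
grip t8.66 drum~1.384 R0.0753 F[-0.1 -0.2  2.9] w0.0226
1.46 t8.98 drum~1.454 R0.0751 F[ 0.6 -0.3  4.1] w0.0226
1.53 t9.31 drum~1.529 R0.0750 F[ 1.5 -0.8  3.5] w0.0231
1.6 t9.63 drum~1.601 R0.0748 F[ 3.1 -0.8  1.5] w0.0230
1.66 t9.93 drum~1.661 R0.0748 F[ 6.1 -2.1 -1.4] w0.0230
```

```bash
python3 - <<'E'
from hlp import *
q=np.load("q.npy")
for d in (1.55,1.42,1.30):
    r.move_straight(knob_tcp(d),q,speed=.04); rep(d)
im,P=wrist("w3")
E
```

```text
1.55 t10.29 drum~1.543 R0.0750 F[ 3.6 -1.9  0.8] w0.0232
1.42 t10.68 drum~1.415 R0.0752 F[ 2.  -1.6  4.8] w0.0235
1.3 t11.06 drum~1.293 R0.0755 F[ 0.4 -1.5  7.9] w0.0229
```

View pics/w3.png

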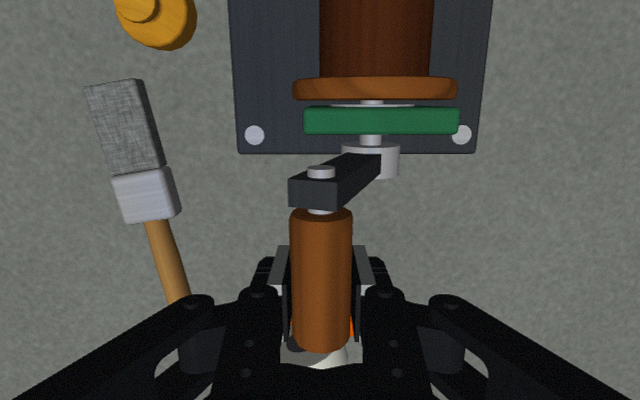

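The knob is still between the pads at (320,280), and the drum has backed past its original 1.39 rad without jamming, so the pawl is clear. I continue easing it down.

```bash
python3 - <<'E'
from hlp import *
q=np.load("q.npy")
for d in (1.15,1.0,.85,.7,.55,.4,.27,.15,.06,0.0):
    r.move_straight(knob_tcp(d),q,speed=.04); rep(d)
    if np.linalg.norm(r.read_state()["contact_force"])>25: print("stop"); break
E
```

```text
1.15 t11.54 drum~1.137 R0.0758 F[ 1.3 -2.   8.6] w0.0229
1.0 t11.97 drum~0.983 R0.0762 F[ 2.7 -0.3  9.5] w0.0227
0.85 t12.41 drum~0.830 R0.0765 F[4.1 0.  9. ] w0.0232
0.7 t12.84 drum~0.680 R0.0768 F[ 5.  -1.   8.1] w0.0232
0.55 t13.28 drum~0.531 R0.0770 F[ 5.6 -1.3  6.2] w0.0230
0.4 t13.71 drum~0.383 R0.0772 F[ 6.8 -0.2  5.6] w0.0230
0.27 t14.10 drum~0.254 R0.0772 F[8.  0.1 3.7] w0.0231
0.15 t14.47 drum~0.137 R0.0773 F[ 9.2 -1.1  3.9] w0.0232
0.06 t14.79 drum~0.048 R0.0773 F[ 8.  -0.7  3. ] w0.0232
0.0 t15.05 drum~-0.002 R0.0774 F[6.8 0.7 5.6] w0.0230
```

```bash
python3 - <<'E'
from hlp import *
q=np.load("q.npy")
for d in (-.03,-.06,-.09):
    r.move_straight(knob_tcp(d),q,speed=.02); rep(d)
    F=Rw.inv().apply(r.read_state()["contact_force"]); a=A0-d; ft=F@[np.cos(a),0,-np.sin(a)]; print("tangential",ft)
    if ft<-8: break
im,P=wrist("w4")
E
```

```text
-0.03 t15.31 drum~-0.011 R0.0773 F[-0.1 -0.2 16.2] w0.0231
tangential -13.656216166234064
```

View pics/w4.png

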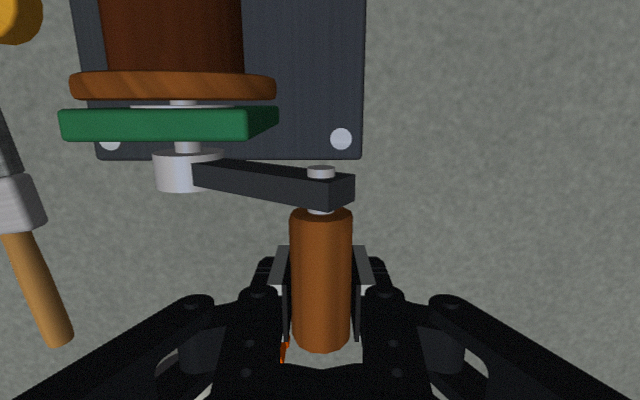

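The wrist view shows the crank arm swung over to the slack side at (270,180), and a stop reaction of −13.7 N tangentially. I release the knob, retreat and check.

```bash
python3 - <<'E'
from hlp import *
from geo import cloud
q=np.load("q.npy")
command_gripper(.06); rep("open")
p=r.read_state()["eef_pos"]; r.move_straight(p+[0,0,.10],q,speed=.1); r.move_straight(p+[-.10,-.04,.16],q,speed=.15); r.hold(.3); rep("away")
im,d=optics.get_image("scene"); m=optics.camera_model("scene"); np.savez("scene0.npz",im=im,d=d,**m)
im,P=cloud("scene"); k=red(im)&(P[...,2]>.15)&(P[...,2]<.25)&(abs(P[...,1]-.1665)<.05)
Q=toW(P[k]); print("tab",k.sum(),np.median(Q,0))
Q=toW(P.reshape(-1,3)).reshape(P.shape)
k=(abs(Q[...,0]-.05)<.06)&(Q[...,1]<-.105)&(Q[...,1]>-.16)&(Q[...,2]>.08)&(Q[...,2]<.19)&(im[...,0]-im[...,2]>25)
print("knob",k.sum(),Q[k].min(0),np.median(Q[k],0),Q[k].max(0))
cv2.imwrite("pics/s2.png",cv2.resize(im[130:330,240:500].astype(np.uint8)[:,:,::-1],None,fx=3,fy=3))
E
```

```text
open t15.80 drum~-0.034 R0.0743 F[-0.4 -0.4  0.3] w0.0602
away t18.22 drum~1.126 R0.2029 F[-1.1 -0.3 -0.4] w0.0598
tab 55 [0.05064789 0.09179389 0.20467658]
knob 276 [ 0.05406037 -0.15663528  0.12457772] [ 0.06941217 -0.13045802  0.13869467] [ 0.07555516 -0.10509996  0.14346544]
```

View pics/s2.png

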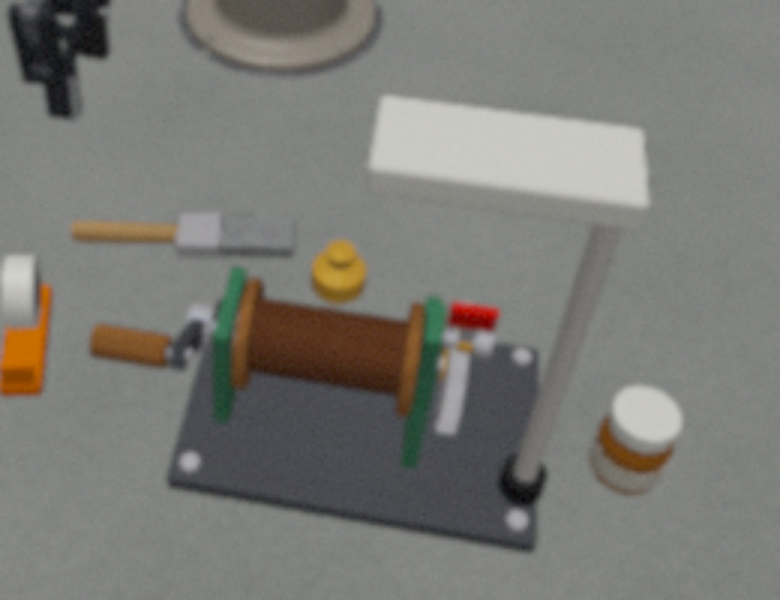

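The knob is at the slack position (130,345), the lever is still off (472,315), the bystanders have not moved and the gripper is clear. I hand in.

```bash
python3 -c "
from workcell import r
r.finish_job(); print(r.read_state()['time_s'])"
```

```text
the job is handed in; nothing more can be done
the job is handed in; nothing more can be done
```

I pushed the release lever over to off, gripped the crank knob, wound the drum up from about 1.39 to 1.66 rad, and eased it back to its slack stop. Then I let go, backed the gripper clear and handed the job in. The clock read about 18 s at the last check before that, and no verdict is reported.

Last checks before handing in:
- **Lever:** the back face of the tab is at winder x ≈ 50 mm, against about 48 mm expected at the off stop. It did not move between the flick and the end.
- **Drum:** while gripped, the stop pushed back with about 14 N at roughly −0.01 rad. After release, the knob measured about x 63, z 131 mm, against 61 and 129 mm expected at slack. The 2 mm difference is within the calibration error, and I put it down to my estimate of the winder's position.
- **Bystanders and contact:** the jar, weight, dispenser and brush look unmoved in the before and after pictures, which I compared by eye only. The force on the tool was about 1 N, which is at its noise level.

Tool lean: the arm could not take more than about 40 degrees of lean at the lever within its joint ranges. I used 38 degrees, turned 8 degrees sideways, and did not touch the lamp.

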